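# Turn the double-ended chisel round in the honing clamp

### The job

The bright flat end of the double-ended stone chisel in the green honing clamp has been honed; the red toothed end is next. Swing the cam lever open, draw the chisel out, turn it end for end and slide it back in, flat end first, until it is fully home against the stop inside with the red toothed end facing out, then swing the lever fully closed so that the chisel is clamped tight. Leave the rubbing stone and the oil bottle where they stand.

Things in the scene. Friction and masses are not known exactly. Their poses are not given: they have to be found in the camera images.
- clamp: green honing clamp fixed on the slab, base 104 x 114 mm, 53 mm high without lever. Origin under it at slab height; x points along its slot, level, from the mouth into the clamp; y level across the slot towards the side with the cam lever; z up. The slot floor is 26 mm above the slab; a tongue 16 mm wide carries the chisel at the same height for 62 mm in front of the mouth
- clamp_mouth (a point): mouth of the slot, on its floor, at x = -42, y = 0 mm of the clamp. The slot is 29 mm wide (3 mm more than the chisel): a fixed fence at y = -13 mm, a guide at y = +16 mm. A chisel pressed against the fence is centred on y = 0. Slot walls are 14.5 mm high; it is open at the top except near the stop
- clamp_stop (a point): foot of the end stop, on the slot floor, at x = +14, y = 0 mm of the clamp, 56 mm in from the mouth. A steel keeper plate covers the last 11 mm before the stop, 14.5 mm above the floor, so the chisel goes in and out lengthwise along x. A chisel that is home has its end here, 6 mm higher
- cam_lever (a joint): cam lever, rad: 0 = fully closed (limit), pointing along the clamp's +y, away from the slot; grows clockwise seen from above to 1.57 = fully open (limit), pointing along the clamp's +x, to the rear. Stiff: stays where it is left; 2 to 10 N at the knob turns it. Above 1.1 the chisel is free; closing presses the chisel against the fence and may drag it a little towards the stop
- lever_pivot (a point): on the upright axis of the lever, 80 mm above the slab, at x = -13, y = +30.5 mm of the clamp. Under the lever a round steel eccentric, 28 mm across, bears on the side of the chisel when closed
- lever_knob (a point): grip point of the red upright knob at the end of the lever, 85 mm from the lever's axis, 80 mm above the slab. The knob is 19 mm thick here, stands from 54 to 97 mm above the slab and can be pinched from above in any direction (it may turn between the fingers) or pushed sideways
- chisel: double-ended stone chisel, loose steel bar 165 x 26 x 12 mm, 0.27 to 0.45 kg, sides parallel from x = -52 to +50 mm. Origin in the middle of its underside; x along it to the red toothed end, y across, z up. It starts in the clamp, toothed end at the stop, bright flat end out, its middle 26 mm in front of the mouth: fingers can hold it across there both before and after turning
- flat_end (a point): middle of the bright flat edge, at x = -82.5 mm of the chisel, half way up its thickness; the end tapers to 3 mm thick and its corners are eased by 2.5 mm
- toothed_end (a point): middle of the tips of the four red teeth, at x = +82.5 mm of the chisel, half way up its thickness
- rubbing_stone: brown and grey rubbing stone, 42 x 105 x 28 mm, lying on the slab, bystander; origin in the middle of its underside
- oil_bottle: small white oil bottle with a red nozzle, 47 mm across, 134 mm high, bystander; origin in the middle of its underside

How it is judged:
By the outcome, as a careful person would: the job done as asked, in the order asked, and still so for the second after the job is handed in, with the robot touching nothing.
It also fails if it takes over 72 s, if anything falls off the work surface, if the arm or the gripper's body presses on something with over 40 N, if the wrist force passes 120 N, or if a joint passes its speed limit or range.

### The arm

A 6-joint arm with a two-finger parallel gripper is mounted at the origin on the work surface; the furniture and walls round the work are solid. World frame = base frame: x ahead of the robot, y to its left, z up, the work surface at z = 0. Lengths are in m, angles in rad, forces in N, time in s.
With the tool pointing down it reaches from about 0.35 to 0.775 m from the base axis. Payload 5.5 kg.
Tool frame: the origin (TCP) lies midway between the tips of the shut fingers; the grasp point (between the pads) lies 19 mm behind it (env.hold_point_z is the distance from the TCP to the grasp point, in m); z points along the fingers, y is the line along which they close (so a half turn about z gives the same grasp; the last joint's range is limited). The gripper opens to 85 mm and grips with 20 to 120 N. Pads are 22 mm wide; open, the fingers measure 114 mm over their backs; the gripper's body (76 mm by 85 mm) begins 54 mm behind the grasp point. The pads swing forward as they close: fully open they stand 13 mm farther back than shut.
Start: joints at [1.184, 0.313, 0.046, 1.304, 0, 1.431], TCP at [0.14, 0.558, 0.231] pointing down, gripper open.
Joint ranges: [-2.76, 2.76], [-0.86, 1.69], [-1.03, 1.26], [-2.2, 2.34], [-1.47, 1.5], [-3.14, 3.14]. Speed limits (rad/s): [2.57, 2.57, 3.14, 3.14, 3.14, 3.14].

### API

Orientations are given as a unit quaternion [w, x, y, z].
In Python, from workcell import env, read_camera gives the robot as it stands. The module is installed in compiled form; this text tells all that it offers.
- The arm moves only by the tool carry_out, never from a script. Its argument "moves" is a list of rows, each an object of numbers: "tx", "ty", "tz": the shift along the world's x, y, z in cm; "wx", "wy", "wz": the turn, a rotation vector about the world's x, y, z in rad; "claw": the closure, from -1 (fully open) to 1 (shut). A call has 1 to 8 rows; each row shifts and turns the commanded pose from where the row before left it; what a row does not reach is not made up. A row lasts 1/8 s, in which the tool goes at most 62.5 mm and 10.7 degrees, less where a joint would pass 70% of its speed; a pose out of reach is approached as far as the arm can. A call is refused whole if a number of a shift passes 6.25 or a number of a turn 0.188, either way. A call with a gripper value outside its range is refused whole. The fingers move at their own pace and stop on an object; "newtons" is the grip in N (left out, the last holds). Time passes only in rows, so rows that do not move let the fingers close. It gives the time, the measured TCP pose, the force, the opening and the grip force at its end, in the units of the state.
- env.get_state(): the state, without advancing time (a new reading comes with each control period).
- read_camera(name): name is "scene" or "top" or "wrist"; returns a dict with "image" (384x512x3 uint8, blue, green, red), "z_map" (384x512 float32, m along the optical axis (not along the pixel's ray), 0 where there is no reading), "fx", "fy", "cx", "cy" (pixels), "camera_from_world" (4x4, takes a point from world to camera coordinates); the wrist camera has in their place "hand_eye" (4x4, takes a point from camera to tool coordinates, whose origin is the TCP and whose axes are the flange's). Camera axes: x right, y down, z forward; pixel columns grow to the right and rows downward; lengths in m; the calibration is good to about 2 mm. A picture is of the moment at which its call begins: read the wrist's pose just before it.
- env.hand_in(): hands the job in; it is judged then, once.
The state is a dict: "clock": time; "joint_pos": joint angles; "qvel": joint speeds; "tau": joint torques, N m; "tcp_pos": TCP position; "orientation": TCP orientation; "wrist_force": force on the tool from outside, world axes, zero at the start; "ft_torque": the same for the moment, N m; "finger_gap": finger opening in m; "grip_force": force on a finger pad.
Only numpy, scipy, OpenCV 4.12 (cv2) and the standard library are available. Lean on these libraries where they do the work, as an engineer would, in place of code of your own. Each camera call takes 0.05 s, during which the arm holds its last target. There are 200 camera calls.

## Working session

There is one attempt and no reset: what is moved stays moved. The work goes in short steps, Python scripts to look and compute and a tool call to move; the robot and the scene stay as the last step left them, time stands still between calls to the robot, and variables do not carry over. Pictures are saved under pics/ and viewed, at most 12 in all, crops included, and the job is handed in when it is done.

Besides the shell and the picture viewer there is one more tool, called after "Request:" in YAML: its name, and indented under it one key for each argument. carry_out: Moves the arm, as the interface text tells. Its arguments: {"type":"object","properties":{"moves":{"type":"array","items":{"type":"object","properties":{"tx":{"type":"number"},"ty":{"type":"number"},"tz":{"type":"number"},"wx":{"type":"number"},"wy":{"type":"number"},"wz":{"type":"number"},"claw":{"type":"number"}}}},"newtons":{"type":"number"}},"required":["moves"]}

```bash
mkdir -p pics
cat > h.py <<'E'
from workcell import env, read_camera
import numpy as np, cv2
def world(c,u,v,z=None):
    """pixel -> world, by depth map or on plane z"""
    T=np.linalg.inv(c["camera_from_world"])
    r=np.array([(u-c["cx"])/c["fx"],(v-c["cy"])/c["fy"],1.0])
    if z is None:
        return T[:3,:3]@(r*c["z_map"][int(v),int(u)])+T[:3,3]
    d=T[:3,:3]@r; return T[:3,3]+d*(z-T[2,3])/d[2]
def cloud(c):
    H,W=c["z_map"].shape; u,v=np.meshgrid(np.arange(W),np.arange(H)); Z=c["z_map"]
    P=np.stack([(u-c["cx"])/c["fx"]*Z,(v-c["cy"])/c["fy"]*Z,Z],-1)
    T=np.linalg.inv(c["camera_from_world"]); return P@T[:3,:3].T+T[:3,3]
E
python3 - <<'E'
from h import *
s=env.get_state(); print({k:np.round(v,3) for k,v in s.items()}, env.hold_point_z)
for n in("scene","top"):
    c=read_camera(n); np.save(n+".npy",c,allow_pickle=True); cv2.imwrite(f"pics/{n}0.png",c["image"])
    print(n,np.round(c["camera_from_world"],3).tolist(),c["fx"])
E
```

```text
{'clock': np.float64(0.0), 'joint_pos': array([ 1.184,  0.314,  0.045,  1.304, -0.   ,  1.431]), 'qvel': array([-0.   ,  0.001, -0.001, -0.   , -0.001,  0.001]), 'tau': array([-0.0000e+00, -4.8063e+01,  2.9853e+01,  1.9000e-02, -0.0000e+00,
        0.0000e+00]), 'tcp_pos': array([0.14 , 0.557, 0.23 ]), 'orientation': array([-0.   ,  0.123,  0.992, -0.001]), 'wrist_force': array([-0.311, -0.27 ,  0.8  ]), 'ft_torque': array([0.004, 0.001, 0.071]), 'grip_force': np.float64(0.0), 'finger_gap': np.float64(0.085)} 0.0187
scene [[0.835, -0.551, -0.006, -0.437], [-0.34, -0.507, -0.792, 0.187], [0.433, 0.663, -0.611, 1.048], [0.0, 0.0, 0.0, 1.0]] 423.5490161964351
top [[0.007, -1.0, -0.0, -0.078], [-0.992, -0.007, -0.124, 0.456], [0.124, 0.001, -0.992, 0.919], [0.0, 0.0, 0.0, 1.0]] 350.3662969148492
```

View pics/top0.png

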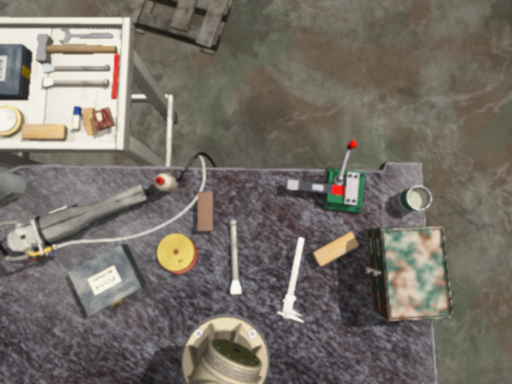

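View pics/scene0.png

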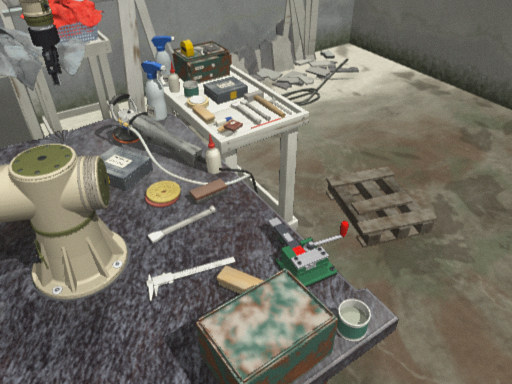

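The top view shows the clamp at about (345,190), with the chisel's bright end out to the left at (290,185) and the red knob at (352,145). The bottle is at (166,182) and the stone at (205,212). The scene view agrees.

Run:
```python
from h import *
c=np.load("top.npy",allow_pickle=True).item(); im=c["image"]
cr=im[125:230,265:395]; cv2.imwrite("pics/c0.png",cv2.resize(cr,None,fx=6,fy=5.6,interpolation=cv2.INTER_CUBIC))
hsv=cv2.cvtColor(im,cv2.COLOR_BGR2HSV); P=cloud(c)
roi=np.zeros(im.shape[:2],bool); roi[125:230,265:395]=1
H,S,V=cv2.split(hsv)
g=(H>50)&(H<95)&(S>100)&roi; r=((H<8)|(H>172))&(S>150)&(V>90)&roi
for nm,m in(("green",g),("red",r)):
    n,l,st,ce=cv2.connectedComponentsWithStats(m.astype(np.uint8))
    for i in range(1,n):
        if st[i,4]>8:
            q=P[l==i]; q=q[np.isfinite(q).all(1)]
            print(nm,st[i].tolist(),ce[i].round(1),np.median(q,0).round(3),np.ptp(q[:,2]).round(3))
Z=P[...,2]
# chisel: tops between 0.03 and .043 left of clamp
m=(Z>.028)&(Z<.046)&roi; m[:,328:]=0
n,l,st,ce=cv2.connectedComponentsWithStats(m.astype(np.uint8))
for i in range(1,n):
    if st[i,4]>20:
        q=P[l==i]; print("chisel",st[i].tolist(),q.mean(0).round(4),np.median(q[:,2]).round(4)); 
        w=np.linalg.svd(q[:,:2]-q[:,:2].mean(0),full_matrices=0)[2][0]; print(w, q.min(0).round(3),q.max(0).round(3))
q=P[g]; rr=cv2.minAreaRect(q[:,:2].astype(np.float32)*1000); print("green rect",rr)
for v in range(182,192,2): print(v,[(int(u),*(P[v,u]*1000).round().astype(int)) for u in range(284,366,6)])
print("lever", (P[150:185:5,345:350]*1000).round().astype(int)[:,::2].tolist())
```

```text
green [327, 168, 13, 15, 120] [331.8 174.3] [ 0.492 -0.279  0.027] 0.96
green [324, 176, 41, 37, 484] [344.5 200.3] [ 0.414 -0.309  0.015] 0.043
red [348, 140, 9, 9, 50] [352.3 144. ] [ 0.558 -0.322  0.094] 0.9
red [332, 185, 13, 10, 113] [337.8 189.4] [ 0.449 -0.296  0.038] 0.018
chisel [287, 180, 41, 23, 418] [ 0.455  -0.2153  0.0373] 0.0377
[-0.15411735 -0.98805255] [ 0.414 -0.267  0.028] [ 0.473 -0.16   0.043]
green rect ((432.55340576171875, -221.66099548339844), (133.56443786621094, 320.84906005859375), 10.220431327819824)
182 [(284, np.int64(472), np.int64(-155), np.int64(-2)), (290, np.int64(467), np.int64(-168), np.int64(36)), (296, np.int64(467), np.int64(-184), np.int64(39)), (302, np.int64(467), np.int64(-200), np.int64(37)), (308, np.int64(467), np.int64(-216), np.int64(39)), (314, np.int64(473), np.int64(-239), np.int64(1)), (320, np.int64(473), np.int64(-255), np.int64(1)), (326, np.int64(473), np.int64(-273), np.int64(-2)), (332, np.int64(467), np.int64(-279), np.int64(43)), (338, np.int64(468), np.int64(-297), np.int64(37)), (344, np.int64(470), np.int64(-316), np.in
[... 2781 characters left out ...]
 (332, np.int64(446), np.int64(-280), np.int64(40)), (338, np.int64(446), np.int64(-296), np.int64(40)), (344, np.int64(446), np.int64(-312), np.int64(38)), (350, np.int64(445), np.int64(-326), np.int64(47)), (356, np.int64(445), np.int64(-340), np.int64(51)), (362, np.int64(449), np.int64(-367), np.int64(16))]
lever [[[752, -537, -805], [551, -318, 56], [551, -323, 57]], [[539, -313, 53], [537, -317, 60], [725, -556, -801]], [[525, -313, 53], [525, -318, 54], [700, -556, -806]], [[511, -312, 55], [673, -543, -799], [674, -555, -805]], [[505, -323, 13], [505, -328, 12], [508, -338, -3]], [[489, -319, 28], [485, -318, 51], [484, -322, 54]], [[475, -318, 30], [472, -319, 47], [472, -323, 50]]]
```

View pics/c0.png

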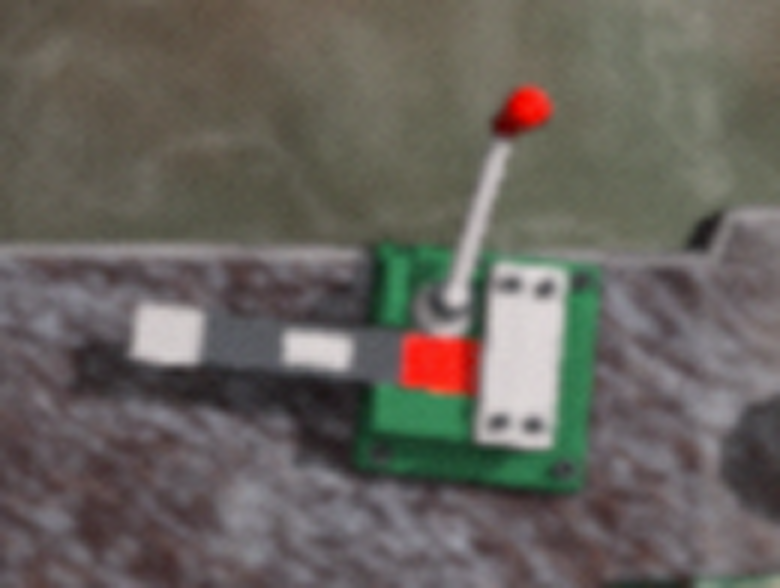

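The crop shows the chisel running left to right with a slight clockwise tilt. Its white end is at crop (130,335), the red toothed part reaches under the white keeper plate (525,350), the lever points up, and the knob is at (525,110).

Run:
```python
from h import *
for n in ("top","scene"):
    c=np.load(n+".npy",allow_pickle=True).item(); print(n,"cam",np.linalg.inv(c["camera_from_world"])[:3,3].round(3))
c=np.load("top.npy",allow_pickle=True).item(); im=c["image"]; P=cloud(c); Z=P[...,2]
m=(Z>.027)&(Z<.048)
T,B=[],[]
for u in range(290,325):
    # longest run in column 172..205
    v=np.where(m[172:200,u])[0]+172
    runs=np.split(v,np.where(np.diff(v)>1)[0]+1); r=max(runs,key=len)
    T.append(world(c,u,r[0]-.5,.038)[:2]); B.append(world(c,u,r[-1]+.5,.038)[:2])
T,B=np.array(T),np.array(B)
for L in(T,B):
    vx,vy,x0,y0=cv2.fitLine((L*1000).astype(np.float32),cv2.DIST_HUBER,0,.01,.01).ravel(); print("dir",np.arctan2(vx/-vy*-1,-1) if 0 else vx/vy,"x at y=-200",x0+(-200-y0)*vx/vy)
# gradient-based: bright white end mask
e=[world(c,u,185.5,.032)for u in(286.5,287.5)];print("flat end",np.round(e,4)[:,:2].tolist())
# keeper plate (white) rect
g=cv2.cvtColor(im,cv2.COLOR_BGR2GRAY)
w=((im.max(2).astype(int)-im.min(2)<35)&(g>140)).astype(np.uint8); 
w[:168]=0;w[206:]=0;w[:,:343]=0;w[:,362:]=0
n,l,st,ce=cv2.connectedComponentsWithStats(w);i=1+st[1:,4].argmax();print(st[i])
pts=np.array([world(c,u,v,.053)[:2]*1000 for v,u in np.argwhere(l==i)],np.float32);print("keeper",cv2.minAreaRect(pts))
for z in(.08,.09,.095): print("knob",z,world(c,352.3,144,z).round(4))
# knob in the scene view
s=np.load("scene.npy",allow_pickle=True).item(); h=cv2.cvtColor(s["image"],cv2.COLOR_BGR2HSV);H,S,V=cv2.split(h)
r=(((H<8)|(H>172))&(S>150)&(V>80)).astype(np.uint8); r[:,:335]=0; r[:210]=0;r[250:]=0;r[:,360:]=0
n,l,st,ce=cv2.connectedComponentsWithStats(r);i=1+st[1:,4].argmax();print(st[i],ce[i])
for z in(.07,.075,.08,.085): print("knob scene",z,world(s,*ce[i],z).round(4))
print("bottom knob",world(s,344,st[i][1]+st[i][3],.054).round(4))
```

```text
top cam [ 0.338 -0.076  0.969]
scene cam [-0.026 -0.84   0.786]
dir 0.11844242 x at y=-200 471.00278
dir 0.1146757 x at y=-200 443.6321
flat end [[0.4582, -0.159], [0.4583, -0.1617]]
[345 171  15  34 383]
keeper ((451.1001281738281, -328.6907043457031), (33.67631912231445, 86.51687622070312), 83.15825653076172)
knob 0.08 [ 0.5618 -0.326   0.08  ]
knob 0.09 [ 0.5593 -0.3232  0.09  ]
knob 0.095 [ 0.558  -0.3218  0.095 ]
[341 221   8  16  96] [343.94791667 227.8125    ]
knob scene 0.07 [ 0.5639 -0.3194  0.07  ]
knob scene 0.075 [ 0.5598 -0.323   0.075 ]
knob scene 0.08 [ 0.5557 -0.3266  0.08  ]
knob scene 0.085 [ 0.5516 -0.3303  0.085 ]
bottom knob [ 0.5549 -0.3321  0.054 ]
```

Request:
carry_out:
  moves:
    - {"tx": 5, "ty": -3.4, "claw": -1}
    - {"tx": 5, "ty": -3.4}
    - {"tx": 5, "ty": -3.4}
    - {"tx": 5, "ty": -3.4}
    - {"tx": 5, "ty": -3.4}
    - {"tx": 5, "ty": -3.4}
    - {"tx": 0.9, "ty": -5.5}
    - {"tx": 0.9, "ty": -5.5}

```text
invalid input at $.moves[0]: expected keys tx, ty, tz, wx, wy, wz, claw
```

Request:
carry_out:
  moves:
    - {"tx": 0.9, "ty": -5.5}
    - {"tx": 0.9, "ty": -5.5}
    - {"tx": 0.9, "ty": -5.5}
    - {"tx": 0.9, "ty": -5.5}
    - {"tx": 0.9, "ty": -5.5}
    - {"tx": 0.9, "ty": -5.5}
    - {"tx": 0.9, "ty": -5.5}
    - {"tx": 0.9, "ty": -5.5}

```text
invalid input at $.moves[0]: expected keys tx, ty, tz, wx, wy, wz, claw
```

All seven keys are needed in each row.

Request:
carry_out:
  moves:
    - {"tx": 5, "ty": -3.4, "tz": 0, "wx": 0, "wy": 0, "wz": 0, "claw": -1}
    - {"tx": 5, "ty": -3.4, "tz": 0, "wx": 0, "wy": 0, "wz": 0, "claw": -1}
    - {"tx": 5, "ty": -3.4, "tz": 0, "wx": 0, "wy": 0, "wz": 0, "claw": -1}
    - {"tx": 5, "ty": -3.4, "tz": 0, "wx": 0, "wy": 0, "wz": 0, "claw": -1}
    - {"tx": 5, "ty": -3.4, "tz": 0, "wx": 0, "wy": 0, "wz": 0, "claw": -1}
    - {"tx": 5, "ty": -3.4, "tz": 0, "wx": 0, "wy": 0, "wz": 0, "claw": -1}
    - {"tx": 1, "ty": -5.6, "tz": 0, "wx": 0, "wy": 0, "wz": 0, "claw": -1}
    - {"tx": 1, "ty": -5.6, "tz": 0, "wx": 0, "wy": 0, "wz": 0, "claw": -1}

```text
clock: 1.1
tcp_pos: [0.4609, 0.2397, 0.2304]
orientation: [-0.001, 0.123, 0.992, -0.0]
wrist_force: [0.6, 0.1, -0.1]
finger_gap: 0.0853
grip_force: 0.0
```

Request:
carry_out:
  moves:
    - {"tx": 1, "ty": -5.6, "tz": 0, "wx": 0, "wy": 0, "wz": 0, "claw": -1}
    - {"tx": 1, "ty": -5.6, "tz": 0, "wx": 0, "wy": 0, "wz": 0, "claw": -1}
    - {"tx": 1, "ty": -5.6, "tz": 0, "wx": 0, "wy": 0, "wz": 0, "claw": -1}
    - {"tx": 1, "ty": -5.6, "tz": 0, "wx": 0, "wy": 0, "wz": 0, "claw": -1}
    - {"tx": 1, "ty": -5.6, "tz": 0, "wx": 0, "wy": 0, "wz": 0, "claw": -1}
    - {"tx": 1, "ty": -5.6, "tz": 0, "wx": 0, "wy": 0, "wz": 0, "claw": -1}
    - {"tx": 1, "ty": -5.6, "tz": 0, "wx": 0, "wy": 0, "wz": 0, "claw": -1}
    - {"tx": 1, "ty": -5.6, "tz": 0, "wx": 0, "wy": 0, "wz": 0, "claw": -1}

```text
clock: 2.1
tcp_pos: [0.5404, -0.2082, 0.2309]
orientation: [-0.0, 0.123, 0.992, 0.0]
wrist_force: [0.9, 0.0, -0.9]
finger_gap: 0.0858
grip_force: 0.0
```

Request:
carry_out:
  moves:
    - {"tx": -3, "ty": -4, "tz": 0, "wx": 0, "wy": 0, "wz": 0, "claw": -1}
    - {"tx": 0, "ty": -1, "tz": 0, "wx": 0, "wy": 0, "wz": 0, "claw": -1}
    - {"tx": 0, "ty": 0, "tz": 0, "wx": 0, "wy": 0, "wz": 0, "claw": -1}

```text
clock: 2.48
tcp_pos: [0.5104, -0.2567, 0.231]
orientation: [-0.0, 0.124, 0.992, 0.0]
wrist_force: [-0.5, 0.1, 1.0]
finger_gap: 0.0853
grip_force: 0.0
```

```bash
cat >> h.py <<'E'
from scipy.spatial.transform import Rotation as Ro
def wrist(name=None):
    s=env.get_state(); c=read_camera("wrist")
    q=s["orientation"]; W=np.eye(4); W[:3,:3]=Ro.from_quat([q[1],q[2],q[3],q[0]]).as_matrix(); W[:3,3]=s["tcp_pos"]
    c["camera_from_world"]=np.linalg.inv(W@c["hand_eye"])
    if name: cv2.imwrite(f"pics/{name}.png",c["image"])
    return c,s
E
python3 - <<'E'
from h import *
c,s=wrist("w1"); np.save("w1.npy",c,allow_pickle=True); print(c["fx"],np.linalg.inv(c["camera_from_world"]).round(3), s["tcp_pos"])
E
```

```text
278.6702844033913 [[ 0.246  0.931  0.27   0.442]
 [ 0.969 -0.236 -0.069 -0.241]
 [ 0.     0.279 -0.96   0.374]
 [ 0.     0.     0.     1.   ]] [ 0.51038455 -0.25674176  0.23098346]
```

View pics/w1.png

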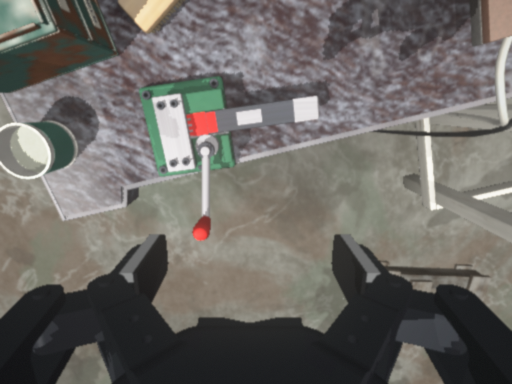

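The wrist view shows the clamp at (185,120), with the chisel running right to its flat end at (318,108). The lever runs from the pivot at (207,148) down to the knob at (202,230).

Run:
```python
from h import *
c=np.load("w1.npy",allow_pickle=True).item(); im=c["image"];P=cloud(c);Z=P[...,2]
print("tablez",np.median(Z[60:90,240:320]))
m=((Z>.03)&(Z<.048)).astype(np.uint8)
T,B=[],[]
for u in range(240,290):
    v=np.where(m[85:150,u])[0]+85; r=max(np.split(v,np.where(np.diff(v)>1)[0]+1),key=len)
    T.append(world(c,u,r[0]-.5,.038)[:2]); B.append(world(c,u,r[-1]+.5,.038)[:2])
fx=[]
for L in map(np.array,(T,B)):
    vx,vy,x0,y0=cv2.fitLine((L*1000).astype(np.float32),cv2.DIST_HUBER,0,.01,.01).ravel(); print("slope",vx/vy,"x@-200",x0+(-200-y0)*vx/vy)
g=cv2.cvtColor(im,cv2.COLOR_BGR2GRAY)
for v in(104,108,112):
    row=g[v,300:335].astype(int);u=300+np.abs(np.diff(row)).argmax()+.5;print("flat end",u,world(c,u,v,.032).round(4))
H,S,V=cv2.split(cv2.cvtColor(im,cv2.COLOR_BGR2HSV))
r=(((H<8)|(H>172))&(S>150)&(V>80)).astype(np.uint8)
n,l,st,ce=cv2.connectedComponentsWithStats(r)
for i in range(1,n):
    if st[i,4]>30: print("red",st[i].tolist(),ce[i].round(1),[world(c,*ce[i],z)[:2].round(4) for z in(.038,.08,.09)],np.median(Z[l==i]).round(3))
w=((im.max(2).astype(int)-im.min(2)<35)&(g>140)).astype(np.uint8);w[:,:145]=0;w[:,192:]=0;w[:85]=0;w[185:]=0
n,l,st,ce=cv2.connectedComponentsWithStats(w);i=1+st[1:,4].argmax();print(st[i])
print("keeper",cv2.minAreaRect(np.array([world(c,u,v,.053)[:2]*1000 for v,u in np.argwhere(l==i)],np.float32)))
```

```text
tablez 0.00017454738529901204
slope 0.111487366 x@-200 444.94357
slope 0.1169417 x@-200 470.90335
flat end 317.5 [ 0.4592 -0.1624  0.032 ]
flat end 317.5 [ 0.4636 -0.1632  0.032 ]
flat end 317.5 [ 0.4681 -0.164   0.032 ]
red [187, 112, 30, 23, 537] [202.5 122.7] [array([ 0.4463, -0.2985]), array([ 0.4458, -0.2913]), array([ 0.4457, -0.2896])] 0.038
red [193, 218, 16, 22, 271] [201.4 229.2] [array([ 0.5765, -0.3397]), array([ 0.5598, -0.3273]), array([ 0.5558, -0.3244])] 0.094
[ 151   94   41   78 2036]
keeper ((450.0950927734375, -331.590087890625), (33.13621520996094, 85.40047454833984), 83.62769317626953)
```

Request:
carry_out:
  moves:
    - {"tx": 2.4, "ty": -3.4, "tz": 0, "wx": 0, "wy": 0, "wz": 0, "claw": -1}
    - {"tx": 2.4, "ty": -3.4, "tz": -2, "wx": 0, "wy": 0, "wz": 0, "claw": -1}
    - {"tx": 0, "ty": 0, "tz": -4.6, "wx": 0, "wy": 0, "wz": 0, "claw": -1}
    - {"tx": 0, "ty": 0, "tz": -5, "wx": 0, "wy": 0, "wz": 0, "claw": -0.5}
    - {"tx": 0, "ty": 0, "tz": -3.5, "wx": 0, "wy": 0, "wz": 0, "claw": 0}
    - {"tx": 0, "ty": 0, "tz": -1.5, "wx": 0, "wy": 0, "wz": 0, "claw": 0.3}
    - {"tx": 0, "ty": 0, "tz": 0, "wx": 0, "wy": 0, "wz": 0, "claw": 1}
    - {"tx": 0, "ty": 0, "tz": 0, "wx": 0, "wy": 0, "wz": 0, "claw": 1}
  newtons: 25

```text
clock: 3.52
tcp_pos: [0.5577, -0.3229, 0.0636]
orientation: [-0.002, 0.123, 0.992, 0.001]
wrist_force: [1.4, -0.5, -20.3]
finger_gap: 0.018
grip_force: 24.9
```

Request:
carry_out:
  moves:
    - {"tx": 0, "ty": 0, "tz": 0, "wx": 0, "wy": 0, "wz": 0, "claw": 1}
    - {"tx": 0, "ty": 0, "tz": 0, "wx": 0, "wy": 0, "wz": 0, "claw": 1}
    - {"tx": 0, "ty": 0, "tz": 0, "wx": 0, "wy": 0, "wz": 0, "claw": 1}

```text
clock: 3.9
tcp_pos: [0.5575, -0.3233, 0.0637]
orientation: [-0.001, 0.123, 0.992, 0.001]
wrist_force: [1.9, 0.4, -26.3]
finger_gap: 0.018
grip_force: 25.1
```

```bash
python3 -c "
import numpy as np
a=-.255-np.arange(11)*.14
p=np.c_[np.cos(a),np.sin(a)]*8.5
print(np.diff(p,axis=0).round(2).tolist(), p[-1]/100+[.4764,-.302])"
```

```text
[[-0.38, -1.13], [-0.53, -1.06], [-0.68, -0.98], [-0.81, -0.87], [-0.92, -0.75], [-1.02, -0.62], [-1.09, -0.47], [-1.15, -0.31], [-1.18, -0.15], [-1.19, 0.02]] [ 0.46925114 -0.38669884]
```

Request:
carry_out:
  moves:
    - {"tx": -0.38, "ty": -1.13, "tz": -0.1, "wx": 0, "wy": 0, "wz": -0.14, "claw": 1}
    - {"tx": -0.53, "ty": -1.06, "tz": 0, "wx": 0, "wy": 0, "wz": -0.14, "claw": 1}
    - {"tx": -0.68, "ty": -0.98, "tz": 0, "wx": 0, "wy": 0, "wz": -0.14, "claw": 1}
    - {"tx": 0, "ty": 0, "tz": 0, "wx": 0, "wy": 0, "wz": 0, "claw": 1}

```text
clock: 4.4
tcp_pos: [0.5408, -0.3554, 0.0636]
orientation: [-0.002, 0.327, 0.945, 0.001]
wrist_force: [-2.8, 3.4, -20.5]
finger_gap: 0.018
grip_force: 25.5
```

Request:
carry_out:
  moves:
    - {"tx": -0.81, "ty": -0.87, "tz": -0.1, "wx": 0, "wy": 0, "wz": -0.14, "claw": 1}
    - {"tx": -0.92, "ty": -0.75, "tz": 0, "wx": 0, "wy": 0, "wz": -0.14, "claw": 1}
    - {"tx": -1.02, "ty": -0.62, "tz": 0, "wx": 0, "wy": 0, "wz": -0.14, "claw": 1}
    - {"tx": -1.09, "ty": -0.47, "tz": 0, "wx": 0, "wy": 0, "wz": -0.14, "claw": 1}
    - {"tx": -1.15, "ty": -0.31, "tz": 0, "wx": 0, "wy": 0, "wz": -0.14, "claw": 1}
    - {"tx": -1.18, "ty": -0.15, "tz": 0, "wx": 0, "wy": 0, "wz": -0.14, "claw": 1}
    - {"tx": -1.19, "ty": 0, "tz": 0, "wx": 0, "wy": 0, "wz": -0.14, "claw": 1}
    - {"tx": 0, "ty": 0, "tz": 0, "wx": 0, "wy": 0, "wz": 0, "claw": 1}

```text
clock: 5.4
tcp_pos: [0.4685, -0.3852, 0.0636]
orientation: [-0.001, 0.733, 0.681, 0.001]
wrist_force: [-0.2, 7.0, -16.7]
finger_gap: 0.0175
grip_force: 25.7
```

Request:
carry_out:
  moves:
    - {"tx": 0, "ty": 0, "tz": 0, "wx": 0, "wy": 0, "wz": 0, "claw": -0.3}
    - {"tx": 0, "ty": 0, "tz": 0, "wx": 0, "wy": 0, "wz": 0, "claw": -0.6}
    - {"tx": 0, "ty": 0, "tz": 2, "wx": 0, "wy": 0, "wz": 0, "claw": -0.6}
    - {"tx": 0, "ty": 0, "tz": 5, "wx": 0, "wy": 0, "wz": 0, "claw": -0.6}
    - {"tx": 0, "ty": 2, "tz": 5, "wx": 0, "wy": 0, "wz": 0, "claw": -0.6}
    - {"tx": -0.5, "ty": 4, "tz": 0, "wx": 0, "wy": 0, "wz": 0, "claw": -0.6}
    - {"tx": -0.5, "ty": 4, "tz": 0, "wx": 0, "wy": 0, "wz": -0.04, "claw": -0.6}
    - {"tx": -0.5, "ty": 4, "tz": 0, "wx": 0, "wy": 0, "wz": 0, "claw": -0.6}

```text
clock: 6.4
tcp_pos: [0.4555, -0.2482, 0.1863]
orientation: [0.004, 0.747, 0.665, 0.001]
wrist_force: [-0.5, 0.4, 0.3]
finger_gap: 0.0682
grip_force: 0.0
```

Request:
carry_out:
  moves:
    - {"tx": 0, "ty": 0, "tz": 0, "wx": 0, "wy": 0, "wz": 0, "claw": -0.6}
    - {"tx": 0, "ty": 0, "tz": 0, "wx": 0, "wy": 0, "wz": 0, "claw": -0.6}

```text
clock: 6.65
tcp_pos: [0.4554, -0.2491, 0.1854]
orientation: [0.003, 0.747, 0.665, 0.0]
wrist_force: [0.5, -0.3, 0.4]
finger_gap: 0.0681
grip_force: 0.0
```

Run:
```python
from h import *
c,s=wrist("w2"); np.save("w2.npy",c,allow_pickle=True); print(s["tcp_pos"],s["orientation"],s["joint_pos"].round(2))
```

```text
[ 0.45544688 -0.24913306  0.18536139] [2.67409153e-03 7.46660245e-01 6.65200152e-01 2.92903915e-04] [-0.66  0.22 -0.19  1.15 -0.    1.03]
```

View pics/w2.png

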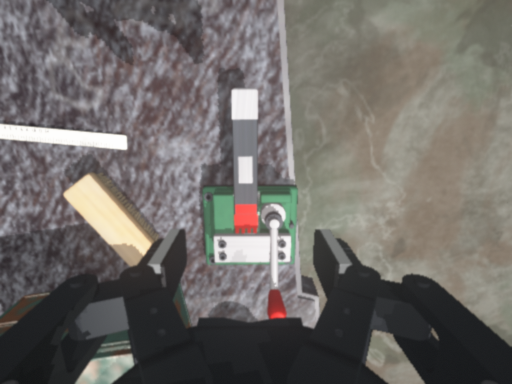

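The lever now points to the rear. The chisel lies straight up the image, from its flat end at (245,89) to the red part at (246,230).

```bash
cat > ch.py <<'E'
from h import *
def chisel(c,v0,v1,z,u0,u1,dz=.01):
    P=cloud(c);m=np.abs(P[...,2]-z)<dz; L=[[],[]]
    for v in range(v0,v1):
        u=np.where(m[v,u0:u1])[0]+u0
        if len(u)<5: continue
        r=max(np.split(u,np.where(np.diff(u)>1)[0]+1),key=len)
        L[0].append(world(c,r[0]-.5,v,z)[:2]); L[1].append(world(c,r[-1]+.5,v,z)[:2])
    o=[]
    for l in L:
        vx,vy,x0,y0=cv2.fitLine((np.array(l)*1000).astype(np.float32),cv2.DIST_HUBER,0,.01,.01).ravel()
        o.append((vx/vy,x0+(-240-y0)*vx/vy)); 
    print("slopes,x@y=-240:",np.round(o,3).tolist()); return o
E
python3 - <<'E'
from ch import *
c=np.load("w2.npy",allow_pickle=True).item(); chisel(c,120,180,.038,215,285)
g=cv2.cvtColor(c["image"],cv2.COLOR_BGR2GRAY).astype(int)
for u in(238,245,252):
    v=75+np.abs(np.diff(g[75:100,u])).argmax()+.5; print("flat end",v,world(c,u,v,.032).round(4))
P=cloud(c); q=P[100:108,238:252]; print("dir end z",np.median(q[...,2]))
E
```

```text
slopes,x@y=-240: [[0.10300000011920929, 440.4909973144531], [0.1080000028014183, 466.7130126953125]]
flat end 88.5 [ 0.4556 -0.1621  0.032 ]
flat end 88.5 [ 0.4626 -0.1629  0.032 ]
flat end 88.5 [ 0.4696 -0.1637  0.032 ]
dir end z 0.03613190963098187
```

Request:
carry_out:
  moves:
    - {"tx": -0.2, "ty": 0.45, "tz": -4, "wx": 0, "wy": 0, "wz": 0, "claw": -0.6}
    - {"tx": 0, "ty": 0, "tz": -5, "wx": 0, "wy": 0, "wz": 0, "claw": -0.6}
    - {"tx": 0, "ty": 0, "tz": -4.5, "wx": 0, "wy": 0, "wz": 0, "claw": -0.6}
    - {"tx": 0, "ty": 0, "tz": -3, "wx": 0, "wy": 0, "wz": 0, "claw": -0.4}
    - {"tx": 0, "ty": 0, "tz": -0.4, "wx": 0, "wy": 0, "wz": 0, "claw": 0}
    - {"tx": 0, "ty": 0, "tz": 0, "wx": 0, "wy": 0, "wz": 0, "claw": 0.2}
    - {"tx": 0, "ty": 0, "tz": 0, "wx": 0, "wy": 0, "wz": 0, "claw": 0.3}
  newtons: 30

```text
clock: 7.58
tcp_pos: [0.4533, -0.2445, 0.0159]
orientation: [0.002, 0.747, 0.665, 0.0]
wrist_force: [-0.4, -0.2, 0.4]
finger_gap: 0.0301
grip_force: 0.0
```

Request:
carry_out:
  moves:
    - {"tx": 0, "ty": 0, "tz": 0, "wx": 0, "wy": 0, "wz": 0, "claw": 0.5}
    - {"tx": 0, "ty": 0, "tz": 0, "wx": 0, "wy": 0, "wz": 0, "claw": 1}
    - {"tx": 0, "ty": 0, "tz": 0, "wx": 0, "wy": 0, "wz": 0, "claw": 1}
    - {"tx": 0, "ty": 0, "tz": 0, "wx": 0, "wy": 0, "wz": 0, "claw": 1}
  newtons: 50

```text
clock: 8.07
tcp_pos: [0.453, -0.2444, 0.016]
orientation: [0.002, 0.747, 0.665, -0.0]
wrist_force: [-1.2, -0.7, 6.3]
finger_gap: 0.0246
grip_force: 50.1
```

Request:
carry_out:
  moves:
    - {"tx": 0.11, "ty": 1, "tz": 0, "wx": 0, "wy": 0, "wz": 0, "claw": 1}
    - {"tx": 0.22, "ty": 2, "tz": 0, "wx": 0, "wy": 0, "wz": 0, "claw": 1}
    - {"tx": 0.22, "ty": 2, "tz": 0, "wx": 0, "wy": 0, "wz": 0, "claw": 1}
    - {"tx": 0, "ty": 0, "tz": 0, "wx": 0, "wy": 0, "wz": 0, "claw": 1}

```text
clock: 8.57
tcp_pos: [0.459, -0.192, 0.0157]
orientation: [0.001, 0.746, 0.666, 0.001]
wrist_force: [1.1, 3.0, 9.4]
finger_gap: 0.025
grip_force: 50.5
```

Request:
carry_out:
  moves:
    - {"tx": 0.22, "ty": 2, "tz": 0, "wx": 0, "wy": 0, "wz": 0, "claw": 1}
    - {"tx": 0.22, "ty": 2, "tz": 0, "wx": 0, "wy": 0, "wz": 0, "claw": 1}
    - {"tx": 0, "ty": 0, "tz": 3, "wx": 0, "wy": 0, "wz": 0, "claw": 1}
    - {"tx": 0, "ty": 0, "tz": 5, "wx": 0, "wy": 0, "wz": 0, "claw": 1}
    - {"tx": 0, "ty": 0, "tz": 5, "wx": 0, "wy": 0, "wz": 0, "claw": 1}
    - {"tx": 0, "ty": 0, "tz": 0, "wx": 0, "wy": 0, "wz": 0.15, "claw": 1}
    - {"tx": 0, "ty": 0, "tz": 0, "wx": 0, "wy": 0, "wz": 0.17, "claw": 1}
    - {"tx": 0, "ty": 0, "tz": 0, "wx": 0, "wy": 0, "wz": 0.17, "claw": 1}
  newtons: 60

```text
clock: 9.57
tcp_pos: [0.4606, -0.1512, 0.1432]
orientation: [-0.002, 0.561, 0.828, 0.001]
wrist_force: [-0.0, 0.6, -4.1]
finger_gap: 0.0246
grip_force: 60.1
```

Request:
carry_out:
  moves:
    - {"tx": 0, "ty": 0, "tz": 0, "wx": 0, "wy": 0, "wz": 0.17, "claw": 1}
    - {"tx": 0, "ty": 0, "tz": 0, "wx": 0, "wy": 0, "wz": 0.17, "claw": 1}
    - {"tx": 0, "ty": 0, "tz": 0, "wx": 0, "wy": 0, "wz": 0.17, "claw": 1}
    - {"tx": 0, "ty": 0, "tz": 0, "wx": 0, "wy": 0, "wz": 0.17, "claw": 1}
    - {"tx": 0, "ty": 0, "tz": 0, "wx": 0, "wy": 0, "wz": 0.17, "claw": 1}
    - {"tx": 0, "ty": 0, "tz": 0, "wx": 0, "wy": 0, "wz": 0.17, "claw": 1}
    - {"tx": 0, "ty": 0, "tz": 0, "wx": 0, "wy": 0, "wz": 0.17, "claw": 1}
    - {"tx": 0, "ty": 0, "tz": 0, "wx": 0, "wy": 0, "wz": 0.17, "claw": 1}

```text
clock: 10.58
tcp_pos: [0.4606, -0.1512, 0.143]
orientation: [-0.001, -0.085, 0.996, 0.002]
wrist_force: [0.0, -0.1, -3.9]
finger_gap: 0.0249
grip_force: 60.1
```

Request:
carry_out:
  moves:
    - {"tx": 0, "ty": 0, "tz": 0, "wx": 0, "wy": 0, "wz": 0.17, "claw": 1}
    - {"tx": 0, "ty": 0, "tz": 0, "wx": 0, "wy": 0, "wz": 0.17, "claw": 1}
    - {"tx": 0, "ty": 0, "tz": 0, "wx": 0, "wy": 0, "wz": 0.17, "claw": 1}
    - {"tx": 0, "ty": 0, "tz": 0, "wx": 0, "wy": 0, "wz": 0.17, "claw": 1}
    - {"tx": 0, "ty": 0, "tz": 0, "wx": 0, "wy": 0, "wz": 0.17, "claw": 1}
    - {"tx": 0, "ty": 0, "tz": 0, "wx": 0, "wy": 0, "wz": 0.17, "claw": 1}
    - {"tx": 0, "ty": 0, "tz": 0, "wx": 0, "wy": 0, "wz": 0.17, "claw": 1}
    - {"tx": 0, "ty": 0, "tz": 0, "wx": 0, "wy": 0, "wz": 0.1, "claw": 1}

```text
clock: 11.58
tcp_pos: [0.4605, -0.1511, 0.143]
orientation: [-0.0, -0.666, 0.746, 0.002]
wrist_force: [-0.7, 1.2, -3.1]
finger_gap: 0.0248
grip_force: 60.1
```

Request:
carry_out:
  moves:
    - {"tx": 0, "ty": 0, "tz": 0, "wx": 0, "wy": 0, "wz": 0, "claw": 1}
    - {"tx": 0, "ty": 0, "tz": 0, "wx": 0, "wy": 0, "wz": 0, "claw": 1}

```text
clock: 11.82
tcp_pos: [0.4613, -0.1523, 0.1437]
orientation: [-0.0, -0.664, 0.748, 0.001]
wrist_force: [-0.1, 0.1, -3.1]
finger_gap: 0.0247
grip_force: 60.1
```

Run:
```python
from h import *
s=env.get_state(); R=Ro.from_quat(np.roll(s["orientation"],-1)).as_matrix(); print(R.round(4), np.arctan2(R[1,1],R[0,1]), s["joint_pos"].round(2))
c=read_camera("top"); np.save("t2.npy",c,allow_pickle=True)
w,_=wrist(); np.save("w3.npy",w,allow_pickle=True); cv2.imwrite("pics/tw.png",np.vstack([c["image"][100:260,180:440],w["image"][:260:,120:380]]))
```

```text
[[-0.1184 -0.993  -0.0015]
 [-0.993   0.1184  0.0014]
 [-0.0012  0.0016 -1.    ]] 3.022954322224781 [-0.48  0.19 -0.34  1.05  0.   -1.94]
```

View pics/tw.png

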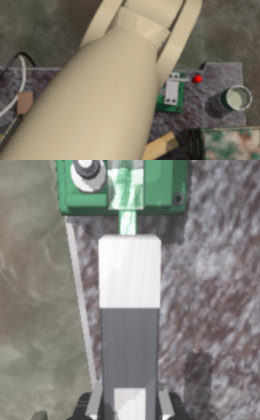

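The wrist half shows the flat end leading, at crop (130,237), lined up with the tongue and slot mouth at (128,200). The lever hub is at (88,175).

Run:
```python
from h import *
c=np.load("w3.npy",allow_pickle=True).item(); im=c["image"]; P=cloud(c);Z=P[...,2]
s=env.get_state(); p=s["tcp_pos"]
def fit(L):
    L=np.array(L,np.float32)*1000; vx,vy,x0,y0=cv2.fitLine(L,cv2.DIST_HUBER,0,.01,.01).ravel(); return round(float(vx/vy),4),round(float(x0+(-240-y0)*vx/vy),2)
zt=p[2]+.022; m=np.abs(Z-zt)<.012; A,B=[],[]
print("chisel z",np.median(Z[160:220,245:255]),"exp",zt)
for v in range(165,230):
    u=np.where(m[v,205:295])[0]+205
    r=max(np.split(u,np.where(np.diff(u)>1)[0]+1),key=len); A.append(world(c,r[0]-.5,v,zt)[:2]);B.append(world(c,r[-1]+.5,v,zt)[:2])
print("chisel edges slope,x@-240",fit(A),fit(B))
g=cv2.cvtColor(im,cv2.COLOR_BGR2GRAY).astype(int)
for u in(240,250,260):
    v=65+np.argmax(np.diff(g[65:90,u]))+.5; print("end",v,world(c,u,v,p[2]+.016).round(4))
for v in range(20,76,6): print(v,[int(1000*z) for z in Z[v,215:300:3]])
cv2.imwrite("pics/w3c.png",cv2.resize(im[:110,170:330],None,fx=5,fy=5,interpolation=cv2.INTER_CUBIC))
```

```text
chisel z 0.16601842397110758 exp 0.16604625532286396
chisel edges slope,x@-240 (0.1225, 464.99) (0.1166, 439.33)
end 76.5 [ 0.4565 -0.2372  0.16  ]
end 76.5 [ 0.4523 -0.2367  0.16  ]
end 73.5 [ 0.448  -0.2374  0.16  ]
20 [38, 39, 39, 38, 26, 26, 26, 25, 27, 26, 27, 27, 26, 26, 26, 26, 29, 40, 41, 40, 41, 41, 40, 40, 39, 40, 14, 15, 13]
26 [39, 40, 35, 31, 25, 26, 26, 25, 26, 25, 25, 25, 26, 26, 26, 27, 30, 40, 42, 39, 41, 40, 41, 40, 40, 40, 14, 13, 11]
32 [33, 29, 26, 26, 25, 25, 26, 27, 27, 27, 25, 26, 27, 27, 27, 25, 29, 40, 40, 42, 39, 41, 42, 40, 41, 40, 14, 14, 18]
38 [42, 42, 40, 40, 38, 26, 26, 27, 26, 25, 25, 26, 26, 26, 25, 27, 32, 40, 40, 41, 41, 41, 40, 40, 40, 42, 20, 19, 17]
44 [39, 40, 41, 40, 38, 25, 26, 25, 25, 26, 26, 26, 25, 27, 26, 26, 32, 39, 39, 39, 40, 39, 39, 40, 41, 40, 15, 18, 18]
50 [23, 24, 24, 25, 24, 23, 24, 24, 25, 26, 26, 26, 26, 25, 23, 23, 22, 25, 21, 24, 23, 23, 22, 23, 22, 12, 12, 286, 14]
56 [1, 0, 0, 1, 0, 0, 0, 0, 26, 26, 26, 26, 26, 25, 1, 1, 0, 0, 0, 1, 0, 0, 0, 0, 0, 0, 0, 0, 0]
62 [1, 0, 0, 0, 1, 0, 0, 0, 25, 26, 26, 26, 26, 26, 0, 1, 0, 0, 0, 0, 0, 1, 0, 0, 0, 0, 0, 0, 0]
68 [0, 0, 1, 0, 0, 1, -1, 0, 26, 25, 26, 27, 27, 27, 0, 1, 0, 0, 0, 0, 0, 0, 1, 0, 0, 0, 0, 0, 0]
74 [0, 0, 0, 2, 162, 160, 160, 161, 161, 160, 162, 160, 160, 161, 160, 160, 160, 161, 161, 160, -1, 0, 0, 0, 0, 0, 1, 0, 0]
```

View pics/w3c.png

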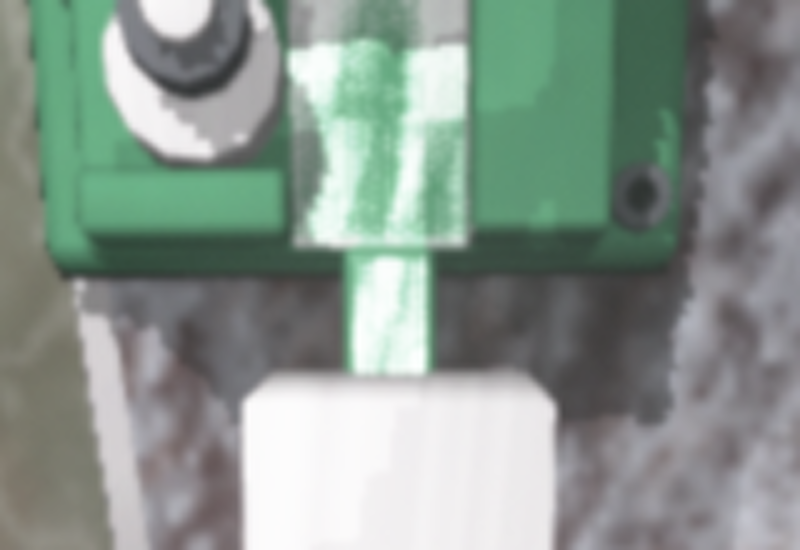

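Run:
```python
from h import *
c=np.load("w3.npy",allow_pickle=True).item();Z=cloud(c)[...,2]; g=cv2.cvtColor(c["image"],cv2.COLOR_BGR2GRAY).astype(int)
for u,v,z in[(228.6,44,.0405),(264,44,.0405),(264,20,.0405),(228.6,44,.026),(264,44,.026),(263.6,48.5,.026),(239.4,62,.026),(256.4,62,.026),(239.6,52,.026),(256.4,52,.026)]: print(u,v,z,world(c,u,v,z).round(4))
for v in range(8,46,4): 
    k=np.where(Z[v,250:275]>.034)[0][0]+250-.5; print(v,k,world(c,k,v,.0405)[:2].round(4))
```

```text
228.6 44 0.0405 [ 0.4646 -0.2741  0.0405]
264 44 0.0405 [ 0.4365 -0.2708  0.0405]
264 20 0.0405 [ 0.4347 -0.2877  0.0405]
228.6 44 0.026 [ 0.4652 -0.277   0.026 ]
264 44 0.026 [ 0.4354 -0.2735  0.026 ]
263.6 48.5 0.026 [ 0.4361 -0.2701  0.026 ]
239.4 62 0.026 [ 0.4579 -0.262   0.026 ]
256.4 62 0.026 [ 0.4434 -0.2603  0.026 ]
239.6 52 0.026 [ 0.4568 -0.2698  0.026 ]
256.4 52 0.026 [ 0.4425 -0.2681  0.026 ]
8 263.5 [ 0.4342 -0.2959]
12 263.5 [ 0.4345 -0.2932]
16 255.5 [ 0.441  -0.2912]
20 263.5 [ 0.4351 -0.2878]
24 263.5 [ 0.4354 -0.285 ]
28 263.5 [ 0.4357 -0.2822]
32 251.5 [ 0.4454 -0.2805]
36 263.5 [ 0.4363 -0.2766]
40 263.5 [ 0.4366 -0.2737]
44 263.5 [ 0.4369 -0.2708]
```

Request:
carry_out:
  moves:
    - {"tx": 0.29, "ty": 0, "tz": -3, "wx": 0, "wy": 0, "wz": 0.006, "claw": 1}
    - {"tx": 0, "ty": 0, "tz": -4, "wx": 0, "wy": 0, "wz": 0, "claw": 1}
    - {"tx": 0, "ty": 0, "tz": -3.5, "wx": 0, "wy": 0, "wz": 0, "claw": 1}
    - {"tx": 0, "ty": 0, "tz": -2, "wx": 0, "wy": 0, "wz": 0, "claw": 1}
    - {"tx": 0, "ty": 0, "tz": 0, "wx": 0, "wy": 0, "wz": 0, "claw": 1}

```text
clock: 12.55
tcp_pos: [0.4634, -0.1525, 0.0179]
orientation: [-0.001, -0.666, 0.746, 0.002]
wrist_force: [0.2, 0.2, -3.5]
finger_gap: 0.0244
grip_force: 60.1
```

Run:
```python
from h import *
c,s=wrist("w4"); np.save("w4.npy",c,allow_pickle=True); print(s["tcp_pos"].round(4),s["wrist_force"].round(1))
cv2.imwrite("pics/w4c.png",cv2.resize(c["image"][:200,150:350],None,fx=3,fy=3,interpolation=cv2.INTER_CUBIC))
```

```text
[ 0.4634 -0.1525  0.0179] [ 0.2  0.2 -3.5]
```

View pics/w4c.png

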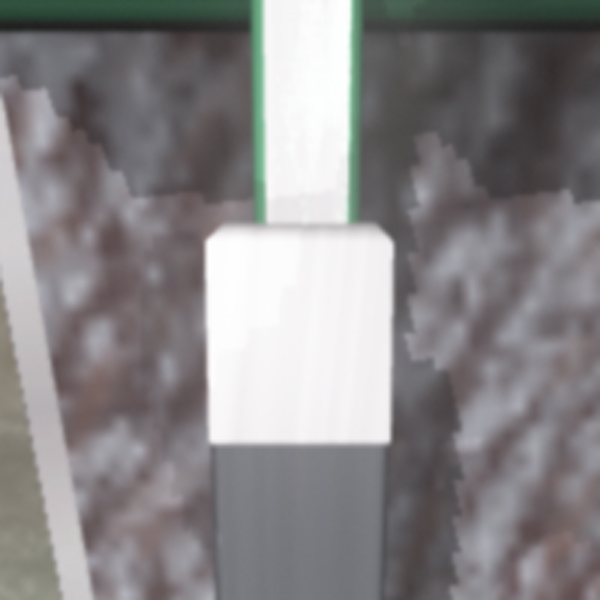

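Seen at nearly the same height, the chisel end's centre (299) is about 1 mm to the guide side of the tongue's centre (307), and the two are parallel. That is inside the 3 mm play, so I'm inserting.

Request:
carry_out:
  moves:
    - {"tx": -0.22, "ty": -2, "tz": 0, "wx": 0, "wy": 0, "wz": 0, "claw": 1}
    - {"tx": -0.11, "ty": -1, "tz": 0, "wx": 0, "wy": 0, "wz": 0, "claw": 1}
    - {"tx": -0.11, "ty": -1, "tz": 0, "wx": 0, "wy": 0, "wz": 0, "claw": 1}
    - {"tx": -0.05, "ty": -0.5, "tz": 0, "wx": 0, "wy": 0, "wz": 0, "claw": 1}
    - {"tx": 0, "ty": 0, "tz": 0, "wx": 0, "wy": 0, "wz": 0, "claw": 1}

```text
clock: 13.22
tcp_pos: [0.46, -0.1986, 0.0195]
orientation: [0.0, -0.666, 0.746, -0.0]
wrist_force: [0.3, -0.3, -3.3]
finger_gap: 0.0245
grip_force: 60.1
```

Request:
carry_out:
  moves:
    - {"tx": -0.11, "ty": -1, "tz": 0, "wx": 0, "wy": 0, "wz": 0, "claw": 1}
    - {"tx": -0.11, "ty": -1, "tz": 0, "wx": 0, "wy": 0, "wz": 0, "claw": 1}
    - {"tx": 0, "ty": 0, "tz": 0, "wx": 0, "wy": 0, "wz": 0, "claw": 1}

```text
clock: 13.6
tcp_pos: [0.4578, -0.2193, 0.0194]
orientation: [-0.0, -0.666, 0.746, -0.0]
wrist_force: [-0.3, 0.4, -4.3]
finger_gap: 0.0248
grip_force: 60.1
```

Request:
carry_out:
  moves:
    - {"tx": -0.15, "ty": -0.7, "tz": -0.25, "wx": 0, "wy": 0, "wz": 0, "claw": 1}
    - {"tx": -0.08, "ty": -0.7, "tz": 0, "wx": 0, "wy": 0, "wz": 0, "claw": 1}
    - {"tx": 0, "ty": 0, "tz": 0, "wx": 0, "wy": 0, "wz": 0, "claw": 1}
    - {"tx": 0, "ty": 0, "tz": 0, "wx": 0, "wy": 0, "wz": 0, "claw": 1}

```text
clock: 14.1
tcp_pos: [0.4553, -0.2322, 0.0168]
orientation: [0.0, -0.667, 0.745, 0.0]
wrist_force: [0.5, 0.2, -3.3]
finger_gap: 0.0247
grip_force: 60.1
```

Request:
carry_out:
  moves:
    - {"tx": -0.06, "ty": -0.5, "tz": 0, "wx": 0, "wy": 0, "wz": 0, "claw": 1}
    - {"tx": -0.05, "ty": -0.4, "tz": 0, "wx": 0, "wy": 0, "wz": 0, "claw": 1}
    - {"tx": 0, "ty": 0, "tz": -0.05, "wx": 0, "wy": 0, "wz": 0, "claw": 1}
    - {"tx": 0, "ty": 0, "tz": 0, "wx": 0, "wy": 0, "wz": 0, "claw": 1}

```text
clock: 14.6
tcp_pos: [0.4543, -0.2414, 0.0163]
orientation: [-0.0, -0.667, 0.745, -0.0]
wrist_force: [0.6, 0.8, -4.1]
finger_gap: 0.0248
grip_force: 60.1
```

Request:
carry_out:
  moves:
    - {"tx": -0.01, "ty": -0.1, "tz": 0, "wx": 0, "wy": 0, "wz": 0, "claw": 1}
    - {"tx": -0.01, "ty": -0.1, "tz": 0, "wx": 0, "wy": 0, "wz": 0, "claw": 1}
    - {"tx": 0, "ty": 0, "tz": 0, "wx": 0, "wy": 0, "wz": 0, "claw": 1}

```text
clock: 14.98
tcp_pos: [0.4541, -0.2414, 0.0162]
orientation: [0.001, -0.667, 0.745, 0.001]
wrist_force: [1.8, 6.5, -1.9]
finger_gap: 0.0248
grip_force: 60.4
```

Request:
carry_out:
  moves:
    - {"tx": -0.01, "ty": -0.1, "tz": -0.03, "wx": 0, "wy": 0, "wz": 0, "claw": 1}
    - {"tx": -0.01, "ty": -0.1, "tz": 0, "wx": 0, "wy": 0, "wz": 0, "claw": 1}
    - {"tx": 0, "ty": 0, "tz": 0, "wx": 0, "wy": 0, "wz": 0, "claw": 1}
    - {"tx": 0, "ty": 0, "tz": 0, "wx": 0, "wy": 0, "wz": 0, "claw": 1}

```text
clock: 15.48
tcp_pos: [0.4541, -0.2415, 0.0161]
orientation: [0.003, -0.667, 0.745, 0.002]
wrist_force: [2.8, 14.1, 3.5]
finger_gap: 0.0244
grip_force: 61.0
```

Run:
```python
from h import *
c,s=wrist(); np.save("w5.npy",c,allow_pickle=True); print(s["tcp_pos"].round(4),s["wrist_force"].round(1),s["ft_torque"].round(2))
cv2.imwrite("pics/w5c.png",cv2.resize(c["image"][:230,120:380],None,fx=3,fy=2.6,interpolation=cv2.INTER_CUBIC))
```

```text
[ 0.4541 -0.2415  0.0161] [ 2.8 14.1  3.5] [ 2.46 -0.48  0.01]
```

View pics/w5c.png

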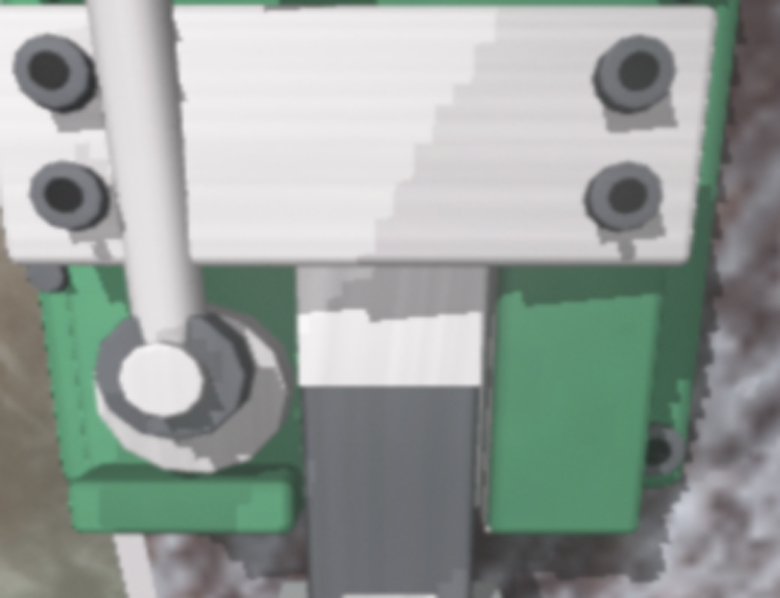

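It stopped firm at y = -0.2415. The picture shows the flat end under the keeper plate, with the white/grey boundary at (390,385) and the keeper front edge at y≈262. I'll check the depth under the keeper.

Run:
```python
from h import *
ax=np.array([-.111,-.994,0])
a=np.load("w4.npy",allow_pickle=True).item(); b=np.load("w5.npy",allow_pickle=True).item()
p4=np.array([.4634,-.1525,.0179]);p5=np.array([.4541,-.2415,.0161])
print("end from TCP",(world(a,250,75.2,.034)-p4)@ax,"bound",(world(a,250,147.7,.0398)-p4)@ax)
print("keeper edge from TCP",(world(b,250,100.8,.053)-p5)@ax,(world(b,250,100.8,.0405)-p5)@ax,"bound",(world(b,250,148,.038)-p5)@ax)
P=cloud(b); print("keeper z",np.median(P[85:96,230:270,2]),"mouth from TCP",(world(b,310,203,.0405)-p5)@ax)
```

```text
end from TCP 0.0852379425128678 bound 0.05533831113936439
keeper edge from TCP 0.0747053890676989 0.07485297227031365 bound 0.0553589361415416
keeper z 0.04929151950099375 mouth from TCP 0.03101208263609587
```

Request:
carry_out:
  moves:
    - {"tx": 0, "ty": 0, "tz": 0, "wx": 0, "wy": 0, "wz": 0, "claw": 0}
    - {"tx": 0, "ty": 0, "tz": 0, "wx": 0, "wy": 0, "wz": 0, "claw": -0.4}
    - {"tx": 0, "ty": 0, "tz": 0, "wx": 0, "wy": 0, "wz": 0, "claw": -0.6}
    - {"tx": 0, "ty": 0.5, "tz": 2, "wx": 0, "wy": 0, "wz": 0, "claw": -0.6}
    - {"tx": 0, "ty": 0, "tz": 5, "wx": 0, "wy": 0, "wz": 0, "claw": -0.6}
    - {"tx": 0, "ty": 0, "tz": 6, "wx": 0, "wy": 0, "wz": 0, "claw": -0.6}
    - {"tx": 0, "ty": 0, "tz": 4, "wx": 0, "wy": 0, "wz": -0.17, "claw": -0.6}
    - {"tx": 0, "ty": 0, "tz": 0, "wx": 0, "wy": 0, "wz": -0.18, "claw": -0.6}

```text
clock: 16.52
tcp_pos: [0.456, -0.2423, 0.1904]
orientation: [0.001, -0.524, 0.852, -0.004]
wrist_force: [-0.6, 0.4, -0.3]
finger_gap: 0.0682
grip_force: 0.0
```

Request:
carry_out:
  moves:
    - {"tx": 0, "ty": 0, "tz": 0, "wx": 0, "wy": 0, "wz": -0.18, "claw": -0.6}
    - {"tx": 0, "ty": 0, "tz": 0, "wx": 0, "wy": 0, "wz": -0.18, "claw": -0.6}
    - {"tx": 0, "ty": 0, "tz": 0, "wx": 0, "wy": 0, "wz": -0.18, "claw": -0.6}
    - {"tx": 0, "ty": 0, "tz": 0, "wx": 0, "wy": 0, "wz": -0.18, "claw": -0.6}
    - {"tx": 0, "ty": 0, "tz": 0, "wx": 0, "wy": 0, "wz": -0.18, "claw": -0.6}
    - {"tx": 0, "ty": 0, "tz": 0, "wx": 0, "wy": 0, "wz": -0.18, "claw": -0.6}
    - {"tx": 0, "ty": 0, "tz": 0, "wx": 0, "wy": 0, "wz": -0.18, "claw": -0.6}
    - {"tx": 0, "ty": 0, "tz": 0, "wx": 0, "wy": 0, "wz": -0.18, "claw": -0.6}

```text
clock: 17.52
tcp_pos: [0.4538, -0.2407, 0.1861]
orientation: [0.0, 0.168, 0.986, -0.0]
wrist_force: [-1.2, -0.2, 0.5]
finger_gap: 0.0683
grip_force: 0.0
```

Request:
carry_out:
  moves:
    - {"tx": 0, "ty": 0, "tz": 0, "wx": 0, "wy": 0, "wz": -0.18, "claw": -0.6}
    - {"tx": 0, "ty": 0, "tz": 0, "wx": 0, "wy": 0, "wz": -0.18, "claw": -0.6}
    - {"tx": 0, "ty": 0, "tz": 0, "wx": 0, "wy": 0, "wz": -0.18, "claw": -0.6}
    - {"tx": 0, "ty": 0, "tz": 0, "wx": 0, "wy": 0, "wz": -0.18, "claw": -0.6}
    - {"tx": 0, "ty": 0, "tz": 0, "wx": 0, "wy": 0, "wz": -0.18, "claw": -0.6}
    - {"tx": 0, "ty": 0, "tz": 0, "wx": 0, "wy": 0, "wz": -0.18, "claw": -0.6}
    - {"tx": 0, "ty": 0, "tz": 0, "wx": 0, "wy": 0, "wz": -0.18, "claw": -0.6}
    - {"tx": 0, "ty": 0, "tz": 0, "wx": 0, "wy": 0, "wz": 0, "claw": -0.6}

```text
clock: 18.52
tcp_pos: [0.4538, -0.2406, 0.1861]
orientation: [0.0, 0.714, 0.701, -0.0]
wrist_force: [0.1, 0.1, 0.2]
finger_gap: 0.0683
grip_force: 0.0
```

Run:
```python
from ch import *
c,s=wrist(); np.save("w6.npy",c,allow_pickle=True); R=Ro.from_quat(np.roll(s["orientation"],-1)).as_matrix()
print(s["tcp_pos"].round(4),R.round(3).tolist(),np.arctan2(R[1,1],R[0,1]),s["joint_pos"].round(2))
cv2.imwrite("pics/w6.png",c["image"])
H,S,V=cv2.split(cv2.cvtColor(c["image"],cv2.COLOR_BGR2HSV)); r=(((H<8)|(H>172))&(S>150)&(V>80)).astype(np.uint8)
n,l,st,ce=cv2.connectedComponentsWithStats(r)
for i in range(1,n):
    if st[i,4]>30: print("red",st[i].tolist(),ce[i].round(1),world(c,*ce[i],.032).round(4),world(c,*ce[i],.085).round(4))
```

```text
[ 0.4538 -0.2406  0.1861] [[0.019, 1.0, 0.0], [1.0, -0.019, -0.0], [-0.0, 0.0, -1.0]] -0.018558201775609882 [-0.64  0.21 -0.2   1.16 -0.    0.95]
red [241, 97, 28, 45, 938] [254.3 120.8] [ 0.4607 -0.1854  0.032 ] [ 0.4599 -0.1828  0.085 ]
red [258, 300, 15, 20, 215] [264.9 310.9] [ 0.471  -0.4217  0.032 ] [ 0.4683 -0.377   0.085 ]
```

View pics/w6.png

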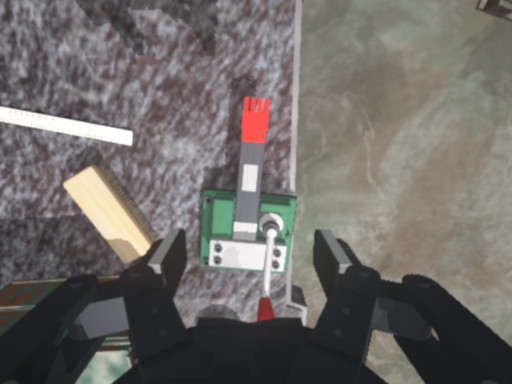

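The red toothed end now faces out, tips at (256,97), and the lever is still open with the knob at (265,310). Next is the knob.

Request:
carry_out:
  moves:
    - {"tx": 0.5, "ty": -4.8, "tz": 0, "wx": 0, "wy": 0, "wz": -0.05, "claw": -0.6}
    - {"tx": 0.5, "ty": -4.8, "tz": 0, "wx": 0, "wy": 0, "wz": 0, "claw": -0.6}
    - {"tx": 0.45, "ty": -4.85, "tz": 0, "wx": 0, "wy": 0, "wz": 0, "claw": -0.6}
    - {"tx": 0, "ty": 0, "tz": -5, "wx": 0, "wy": 0, "wz": 0, "claw": -0.6}
    - {"tx": 0, "ty": 0, "tz": -5, "wx": 0, "wy": 0, "wz": 0, "claw": -0.4}
    - {"tx": 0, "ty": 0, "tz": -2.3, "wx": 0, "wy": 0, "wz": 0, "claw": 0}
    - {"tx": 0, "ty": 0, "tz": 0, "wx": 0, "wy": 0, "wz": 0, "claw": 0.4}
    - {"tx": 0, "ty": 0, "tz": 0, "wx": 0, "wy": 0, "wz": 0, "claw": 1}
  newtons: 30

```text
clock: 19.58
tcp_pos: [0.4682, -0.3845, 0.0629]
orientation: [-0.001, 0.731, 0.682, 0.0]
wrist_force: [0.9, -0.2, -10.7]
finger_gap: 0.0178
grip_force: 29.6
```

Request:
carry_out:
  moves:
    - {"tx": 0, "ty": 0, "tz": 0, "wx": 0, "wy": 0, "wz": 0, "claw": 1}
    - {"tx": 0, "ty": 0, "tz": 0, "wx": 0, "wy": 0, "wz": 0, "claw": 1}
    - {"tx": 0, "ty": 0, "tz": 0, "wx": 0, "wy": 0, "wz": 0, "claw": 1}

```text
clock: 19.95
tcp_pos: [0.4682, -0.3845, 0.0629]
orientation: [-0.0, 0.731, 0.682, 0.0]
wrist_force: [-0.1, 0.9, -11.5]
finger_gap: 0.018
grip_force: 29.6
```

```bash
python3 -c "
import numpy as np
a=-1.667+np.arange(13)*.14
p=np.c_[np.cos(a),np.sin(a)]*8.45
print(np.diff(p,axis=0).round(2).tolist(), (p/100+[.4765,-.302]).round(4)[[5,10,11,12]], a[[10,11,12]])"
```

```text
[[1.18, -0.03], [1.17, 0.13], [1.14, 0.3], [1.09, 0.45], [1.02, 0.6], [0.92, 0.74], [0.81, 0.86], [0.68, 0.96], [0.54, 1.05], [0.39, 1.12], [0.23, 1.16], [0.07, 1.18]] [[ 0.5245 -0.3716]
 [ 0.558  -0.3243]
 [ 0.5603 -0.3127]
 [ 0.561  -0.3009]] [-0.267 -0.127  0.013]
```

Request:
carry_out:
  moves:
    - {"tx": 1.18, "ty": -0.03, "tz": 0, "wx": 0, "wy": 0, "wz": 0.14, "claw": 1}
    - {"tx": 1.17, "ty": 0.13, "tz": 0, "wx": 0, "wy": 0, "wz": 0.14, "claw": 1}
    - {"tx": 1.14, "ty": 0.3, "tz": 0, "wx": 0, "wy": 0, "wz": 0.14, "claw": 1}
    - {"tx": 1.09, "ty": 0.45, "tz": 0, "wx": 0, "wy": 0, "wz": 0.14, "claw": 1}
    - {"tx": 1.02, "ty": 0.6, "tz": 0, "wx": 0, "wy": 0, "wz": 0.14, "claw": 1}
    - {"tx": 0.92, "ty": 0.74, "tz": 0, "wx": 0, "wy": 0, "wz": 0.14, "claw": 1}
    - {"tx": 0.81, "ty": 0.86, "tz": 0, "wx": 0, "wy": 0, "wz": 0.14, "claw": 1}
    - {"tx": 0, "ty": 0, "tz": 0, "wx": 0, "wy": 0, "wz": 0, "claw": 1}

```text
clock: 20.95
tcp_pos: [0.5416, -0.3537, 0.0629]
orientation: [-0.0, 0.325, 0.946, 0.0]
wrist_force: [-1.5, -0.1, -9.7]
finger_gap: 0.018
grip_force: 29.7
```

Request:
carry_out:
  moves:
    - {"tx": 0.68, "ty": 0.96, "tz": 0, "wx": 0, "wy": 0, "wz": 0.14, "claw": 1}
    - {"tx": 0.54, "ty": 1.05, "tz": 0, "wx": 0, "wy": 0, "wz": 0.14, "claw": 1}
    - {"tx": 0.39, "ty": 1.12, "tz": 0, "wx": 0, "wy": 0, "wz": 0.14, "claw": 1}
    - {"tx": 0, "ty": 0, "tz": 0, "wx": 0, "wy": 0, "wz": 0, "claw": 1}
    - {"tx": 0, "ty": 0, "tz": 0, "wx": 0, "wy": 0, "wz": 0, "claw": 1}

```text
clock: 21.58
tcp_pos: [0.5572, -0.3231, 0.0628]
orientation: [-0.0, 0.122, 0.993, 0.0]
wrist_force: [-1.5, 1.1, -9.9]
finger_gap: 0.0183
grip_force: 29.7
```

Request:
carry_out:
  moves:
    - {"tx": 0.14, "ty": 0.6, "tz": 0, "wx": 0, "wy": 0, "wz": 0.07, "claw": 1}
    - {"tx": 0.1, "ty": 0.55, "tz": 0, "wx": 0, "wy": 0, "wz": 0.06, "claw": 1}
    - {"tx": 0, "ty": 0, "tz": 0, "wx": 0, "wy": 0, "wz": 0, "claw": 1}
    - {"tx": 0, "ty": 0, "tz": 0, "wx": 0, "wy": 0, "wz": 0, "claw": 1}

```text
clock: 22.08
tcp_pos: [0.5594, -0.3123, 0.0629]
orientation: [-0.001, 0.057, 0.998, -0.0]
wrist_force: [-3.4, -2.5, -11.0]
finger_gap: 0.0177
grip_force: 29.7
```

Request:
carry_out:
  moves:
    - {"tx": 0.03, "ty": 0.25, "tz": 0, "wx": 0, "wy": 0, "wz": 0.02, "claw": 1}
    - {"tx": 0, "ty": 0.2, "tz": 0, "wx": 0, "wy": 0, "wz": 0, "claw": 1}
    - {"tx": 0, "ty": 0, "tz": 0, "wx": 0, "wy": 0, "wz": 0, "claw": 1}
    - {"tx": 0, "ty": 0, "tz": 0, "wx": 0, "wy": 0, "wz": 0, "claw": 1}

```text
clock: 22.58
tcp_pos: [0.5596, -0.3104, 0.0629]
orientation: [-0.001, 0.048, 0.999, -0.002]
wrist_force: [-5.2, -10.6, -14.2]
finger_gap: 0.0179
grip_force: 29.9
```

Request:
carry_out:
  moves:
    - {"tx": 0, "ty": 0.25, "tz": 0, "wx": 0, "wy": 0, "wz": 0, "claw": 1}
    - {"tx": 0, "ty": 0, "tz": 0, "wx": 0, "wy": 0, "wz": 0, "claw": 1}
    - {"tx": 0, "ty": 0, "tz": 0, "wx": 0, "wy": 0, "wz": 0, "claw": 1}

```text
clock: 22.95
tcp_pos: [0.5596, -0.3103, 0.063]
orientation: [-0.0, 0.049, 0.999, -0.004]
wrist_force: [-4.9, -17.4, -15.9]
finger_gap: 0.0181
grip_force: 30.0
```

Hard limit reached: 17 N with no motion. I'll back off the preload, release and rise, then check.

Request:
carry_out:
  moves:
    - {"tx": 0, "ty": -0.4, "tz": 0, "wx": 0, "wy": 0, "wz": 0, "claw": 1}
    - {"tx": 0, "ty": 0, "tz": 0, "wx": 0, "wy": 0, "wz": 0, "claw": 0}
    - {"tx": 0, "ty": 0, "tz": 0, "wx": 0, "wy": 0, "wz": 0, "claw": -0.4}
    - {"tx": 0, "ty": 0, "tz": 2, "wx": 0, "wy": 0, "wz": 0, "claw": -0.6}
    - {"tx": 0, "ty": 0, "tz": 5, "wx": 0, "wy": 0, "wz": 0, "claw": -0.6}
    - {"tx": -2.5, "ty": 2.5, "tz": 5, "wx": 0, "wy": 0, "wz": 0, "claw": -0.6}
    - {"tx": -2.5, "ty": 2.5, "tz": 4.5, "wx": 0, "wy": 0, "wz": 0, "claw": -0.6}
    - {"tx": 0, "ty": 0, "tz": 0, "wx": 0, "wy": 0, "wz": 0, "claw": -0.6}

```text
clock: 23.95
tcp_pos: [0.5122, -0.258, 0.2346]
orientation: [0.005, 0.045, 0.999, -0.002]
wrist_force: [0.2, -0.4, -0.7]
finger_gap: 0.0684
grip_force: 0.0
```

Request:
carry_out:
  moves:
    - {"tx": 0, "ty": 0, "tz": 0, "wx": 0, "wy": 0, "wz": 0, "claw": -0.6}
    - {"tx": 0, "ty": 0, "tz": 0, "wx": 0, "wy": 0, "wz": 0, "claw": -0.6}

```text
clock: 24.2
tcp_pos: [0.5106, -0.2584, 0.2268]
orientation: [-0.001, 0.045, 0.999, 0.001]
wrist_force: [0.3, -1.0, 0.2]
finger_gap: 0.0685
grip_force: 0.0
```

Run:
```python
from h import *
c,s=wrist("w7"); np.save("w7.npy",c,allow_pickle=True); print(s["tcp_pos"].round(4),s["wrist_force"].round(1))
H,S,V=cv2.split(cv2.cvtColor(c["image"],cv2.COLOR_BGR2HSV)); r=(((H<8)|(H>172))&(S>150)&(V>80)).astype(np.uint8)
n,l,st,ce=cv2.connectedComponentsWithStats(r)
for i in range(1,n):
    if st[i,4]>30:
        q=np.array([world(c,u,v,.032)[:2] for v,u in np.argwhere(l==i)]); print("red",st[i].tolist(),ce[i].round(1),"y range z=.032",q[:,1].min().round(4),q[:,1].max().round(4),"@.085",world(c,*ce[i],.085).round(4))
```

```text
[ 0.5106 -0.2584  0.2268] [ 0.3 -1.   0.2]
red [292, 107, 38, 24, 714] [308.9 117.9] y range z=.032 -0.2051 -0.1611 @.085 [ 0.4567 -0.1956  0.085 ]
red [197, 213, 17, 22, 270] [205.8 224.7] y range z=.032 -0.336 -0.3132 @.085 [ 0.5611 -0.3128  0.085 ]
```

View pics/w7.png

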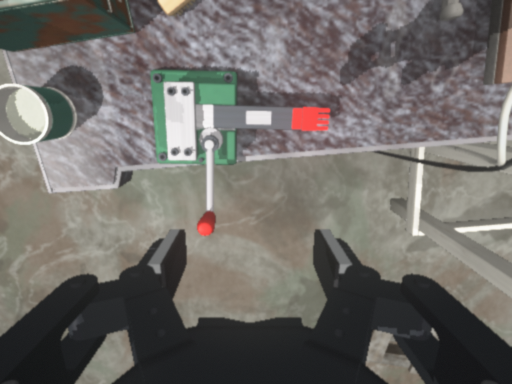

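The lever lies along the clamp's +y and the chisel sits in the slot with its teeth out. I'll compare the distance it projects from the keeper edge before and after.

Run:
```python
from h import *
ax=np.array([-.111,-.994,0])
for n,(lv,u0,u1),(ku0,ku1) in(("w1",(108,300,335),(175,205)),("w7",(118,310,345),(180,215))):
    c=np.load(n+".npy",allow_pickle=True).item(); im=c["image"].astype(int); Z=cloud(c)[...,2]
    P=cloud(c); sel=(np.abs(Z-.034)<.008); sel[:,:u0-15]=0; sel[:,u1+5:]=0; sel[:90]=0; sel[135:]=0
    vs,us=np.where(sel); ends=[us[vs==v].max()+.5 for v in np.unique(vs) if (vs==v).sum()>8]
    vv=[v for v in np.unique(vs) if (vs==v).sum()>8]
    e=np.array([world(c,u,v,.032)@ax for u,v in zip(ends,vv)])
    k=[]
    for v in list(range(100,114))if n=="w1" else list(range(86,100)):
        row=Z[v]; u=[x for x in range(160,215) if row[x]>.046]; k.append(world(c,max(u)+.5,v,.05)@ax)
    print(n,"ends",np.sort(e)[:8].round(4),"keeper",np.median(k).round(4),"proj mm",1000*(np.median(k)-np.sort(e)[:8].mean()))
```

```text
w1 ends [0.1088 0.1088 0.1089 0.1089 0.109  0.109  0.109  0.1091] keeper 0.263 proj mm 154.06911399598394
w7 ends [0.109  0.1091 0.1091 0.1092 0.1093 0.1094 0.1095 0.1095] keeper 0.2629 proj mm 153.69847901197124
```

The chisel projects 153.7 mm now, against 154.1 mm before and 154 expected, so it is fully home. Lever is at its limit, so I'm handing in.

```bash
python3 -c "
from workcell import env
print(env.hand_in())"
```

```text
the job is handed in; nothing more can be done
None
```

The chisel is turned end for end and fully home against the stop, red toothed end out, with the lever closed to its limit; I never moved near the stone or bottle, and I handed the job in at about 24 s on the robot's clock.

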